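Present the blue vial for a colour comparison

TASK

Set up the colour comparison: first raise the stiff-hinged chart lid of the grey case by its black handle to 60 degrees open (the red mark on its angle guide) and let go of it, so that it stays there by itself. Then turn the vial carousel until the blue vial in the orange collar stands at the orange arrow on the base, and keep hold of the carousel there: the program finishes with the gripper still holding it, and the turntable still. Leave the other things on the bench where they are.

Things in the scene. Friction and masses are not known exactly. Their poses are not given: they have to be found in the camera images.
- case: Grey open-topped case of the comparator, fixed to the bench, 150 (x) x 180 (y) x 56 mm high; origin under its centre. Its own -x side is the front, its lid is hinged on the +x rim. A steel angle guide of radius 60 mm about the hinge line stands at its +y side with a red mark at 60 degrees.
- hinge (a point): Middle of the lid's hinge line, on the rear top rim of the case, 56 mm above the bench; the hinge line runs along the case's y axis.
- handle (a point): Middle of the black bail handle beyond the lid's front edge: a round bar 12 mm thick, 100 mm long, parallel to the hinge line, 195 mm from the hinge line and, when shut, 61 mm above the bench; a 39 mm opening lies between bar and lid edge. A vertical gripper can pinch the bar across and follow the arc, the bar turning between the pads.
- lid (a joint): Opening angle of the white lid (150x180x10 mm, colour patches on its underside), rad: 0 shut and level, 1.05 = 60 degrees, 1.8 fully open. The hinge is stiff: the lid stays where it is left; lifting takes about 4 to 6 N at the handle. It may stand a little open at the start.
- carousel: Dark steel base of the vial carousel, fixed to the bench, 224 mm across; origin under its centre, on the turntable's axis. A tongue with an orange arrow sticks out at its own -x side, to 150 mm from the axis.
- front (a point): The front place: the point above the base, 78 mm from the turntable's axis in line with the orange arrow, 60 mm above the bench.
- blue_vial (a point): Middle of the blue vial (white cap, 25 mm across, 64 high) that is fixed in the only orange collar of the turntable, 78 mm from the axis, 60 mm above the bench; four yellow and pink vials in grey collars stand on the same circle, 72 degrees apart. Vial tops are at 92 mm.
- knob (a point): Middle of the black bar knob at the centre of the turntable, on its axis, 106 mm above the bench; the bar is 60 long (its x axis) x 16 thick (its y axis) x 32 high, its top at 122 mm, and turns with the vials: seen from the knob the blue vial always lies along its -x axis.
- turntable (a joint): Angle of the white turntable (212 mm disc with knob and vials), rad, growing anticlockwise from above; 0 or any whole turn has the blue vial at the arrow. It turns freely all round either way against a light bearing friction of about 0.05 N m.
- blue_tape: Bystander: roll of blue tape lying flat, 102 mm across, 24 high; origin under its centre
- snips: Bystander: orange-handled snips, 159 mm long, 13 high; origin under its centre
- label_box: Bystander: small green and white carton 61x88x46 mm; origin under its centre
- black_marker: Bystander: white marker pen with black cap, 128 mm long, 16 high; origin under its centre
- dibber: Bystander: wooden dibber, 138 mm long, 28 thick; origin under its centre
- sample_cup: Bystander: lidded white sample cup, 54 mm across, 28 high; origin under its centre

How it is judged:
By the outcome, as a careful person would: the job done as asked, in the order asked, and still so for the second after the job is handed in, while the arm keeps its last pose, push and grip.
It also fails if it takes over 67 s, if anything falls off the work surface, if the arm or the gripper's body presses on something with over 40 N, if the wrist force passes 120 N, or if a joint passes its speed limit or range.

ROBOT

A 7-joint arm with a two-finger parallel gripper is mounted at the origin on a cart in front of the work surface, level with it; the furniture and walls round the work are solid. World frame = base frame: x ahead of the robot, y to its left, z up, the work surface at z = 0. Lengths are in m, angles in rad, forces in N, time in s.
With the tool pointing down it reaches from about 0.4 to 0.9 m from the base axis. Payload 5.6 kg.
Tool frame: the origin (TCP) lies midway between the tips of the shut fingers; the grasp point (between the pads) lies 19 mm behind it; z points along the fingers, y is the line along which they close (so a half turn about z gives the same grasp; the last joint's range is limited). The gripper opens to 92 mm and grips with 3 to 60 N. Pads are 20 mm wide; open, the fingers measure 128 mm over their backs; the gripper's body (75 mm by 189 mm) begins 69 mm behind the grasp point.
Start: joints at [-1.313, 0.468, -0.012, 1.603, 0.006, 1.071, -0.056], TCP at [0.193, 0.621, 0.215] pointing down, gripper open.
Joint ranges: [-2.53, 2.53], [-0.31, 2.02], [-1.57, 1.55], [0.28, 2.44], [-1.29, 4.43], [0.15, 1.84], [-2.92, 2.92]. Speed limits (rad/s): [2.57, 2.57, 3.14, 3.14, 3.14, 3.14, 3.14].

INTERFACE

Orientations are given as a 3x3 rotation matrix whose columns are the frame's x, y, z axes.
In Python, from station import env, effector, solver, viewer, workorder, search_frame, tip_of gives the robot as it stands. Calls block until the motion is done:
- env.reach(position, orientation): joint-space move of the TCP to a pose.
- env.movel(position, frame=None, rate=0.15): straight line of the TCP; frame=None keeps the orientation; rate is the mean speed in m/s.
- env.goto_joints(angles): joint-space move.
- effector.release() and effector.grasp(squeeze=None): open the fingers fully, or close them until they stop; squeeze is the grip in N (None keeps the last).
- env.pause(seconds).
- solver.inverse_kinematics(position, orientation): joint angles nearest the present ones, or None.
- env.sense(): the state.
- viewer.read_camera(name): name is "scene" or "top"; returns (picture, depth): 480x640x3 uint8, red, green, blue; 480x640 float32, m along the optical axis (not along the pixel's ray), 0 where there is no reading.
- viewer.camera_info(name): a dict with "intrinsics" (3x3 intrinsics, pixels), "dist_coeffs" ([k1, k2, p1, p2, k3] as OpenCV has them; the pictures are not rectified), "eye" and "rotation" of the camera in the world. Camera axes: x right, y up, looking along -z (the intrinsics and any distortion apply to the point x, -y, -z); pixel columns grow to the right and rows downward; lengths in m; the calibration is good to about 2 mm. A picture is of the moment at which its call begins. camera_info takes no time and is no camera call.
A pose or a line that the arm cannot do raises env.PlanningError and nothing moves.
- workorder.finish_job(): hands the job in; it is judged then, once.
Trained networks look in the newest picture that a camera, given by its name, has taken for a name from the list of things; names that differ only in an ending like _2 or _b are one class to them, and where a whole thing is asked for, a point or a joint stands for the part that bears it (a point fixed in the world has none). Each returns a list of dicts, best first, with "score" (0 to 1); they miss things now and then, are a little off and sometimes report something else, mostly with a low value. They report only what shows in the picture. A call takes as long as a camera call.
- search_frame(camera, name): "at" ([x, y, z] in m, in world coordinates, good to about 4 mm: the middle of the surface that is visible of it).
- tip_of(camera, name): "at" ([x, y, z] in m, in world coordinates, good to about 4 mm: a listed point, or the origin of a listed thing).
The state is a dict: "t": time; "joint_positions": joint angles; "joint_velocities": joint speeds; "tau": joint torques, N m; "ee_pos": TCP position; "tcp_rot": TCP orientation; "wrist_force": force on the tool from outside, world axes, zero at the start; "moment": the same for the moment, N m; "gripper_width": finger opening in m; "grasp_force": force on a finger pad.
Only numpy, scipy, OpenCV 4.12 (cv2) and the standard library are available. Lean on these libraries where they do the work, as an engineer would, in place of code of your own. Each camera call takes 0.05 s, during which the arm holds its last target. There are 200 camera calls.

## Working session

There is one attempt and no reset: what is moved stays moved. The work goes in short steps, each a Python script; the robot and the scene stay as the last script left them, time stands still between calls to the robot, and variables do not carry over. Pictures are saved under pics/ and viewed, at most 10 in all, crops included, and the job is handed in when it is done.

```bash
mkdir -p pics; python3 - <<'E'
from station import *
import cv2, numpy as np
for c in ("scene","top"):
    im,d=viewer.read_camera(c); cv2.imwrite(f"pics/{c}0.png",im[:,:,::-1]); np.save(f"pics/{c}0.npy",d)
    i=viewer.camera_info(c); print(c,np.round(i["eye"],3).tolist(),np.round(i["rotation"],3).tolist())
    for n in ("case","hinge","handle","carousel","front","blue_vial","knob"):
        print(c,n,[(np.round(r["at"],4).tolist(),round(r["score"],2)) for r in tip_of(c,n)[:2]])
s=env.sense(); print(s["t"],s["gripper_width"],s["tcp_rot"])
E
```

```text
scene [-0.104, 0.745, 1.212] [[-0.754, 0.493, -0.434], [-0.657, -0.568, 0.496], [-0.002, 0.659, 0.752]]
scene case [([0.6313, 0.2303, -0.0007], 0.77)]
scene hinge [([0.7046, 0.2126, 0.0533], 0.72), ([0.6577, -0.4147, -0.0022], 0.59)]
scene handle [([0.5129, 0.2525, 0.0928], 0.62)]
scene carousel [([0.5307, -0.2043, -0.0006], 0.67)]
scene front [([0.4606, -0.2307, 0.0613], 0.58)]
scene blue_vial [([0.5685, -0.1316, 0.0588], 0.66)]
scene knob [([0.5345, -0.2001, 0.1068], 0.97), ([0.7033, 0.2109, 0.0558], 0.56)]
top [0.347, 0.019, 1.378] [[0.001, 0.99, -0.144], [-1.0, -0.0, -0.008], [-0.008, 0.144, 0.989]]
top case [([0.6297, 0.2329, -0.0031], 0.93)]
top hinge [([0.7044, 0.2121, 0.0569], 0.72)]
top handle [([0.5114, 0.2534, 0.0923], 0.97)]
top carousel [([0.5363, -0.2028, 0.0014], 0.97), ([0.6287, 0.232, -0.005], 0.45)]
top front [([0.4576, -0.2278, 0.0598], 0.95), ([0.5274, -0.4492, 0.0028], 0.46)]
top blue_vial [([0.5665, -0.1362, 0.0603], 0.6)]
top knob [([0.5322, -0.2048, 0.1078], 0.85)]
0.8 0.09180268427553386 [[-9.55083433e-01  2.96337025e-01  5.40297334e-05]
 [ 2.96337028e-01  9.55083432e-01  6.22435528e-05]
 [-3.31578339e-05  7.54587967e-05 -9.99999997e-01]]
```

View pics/scene0.png

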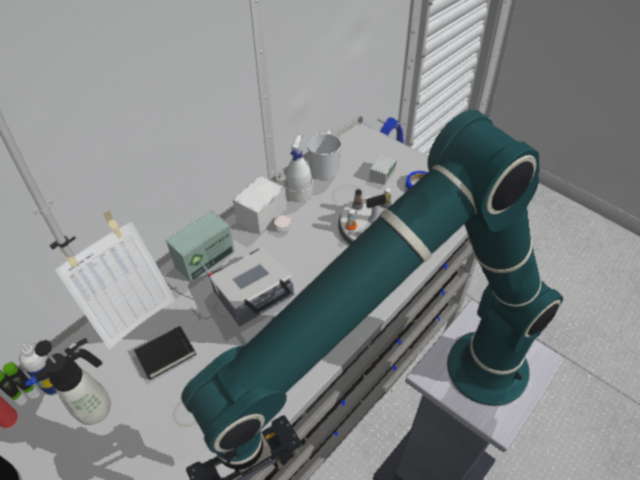

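View pics/top0.png

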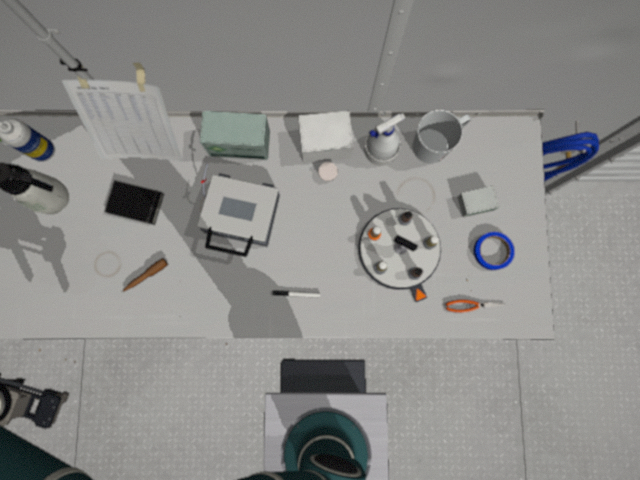

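The scene view is partly hidden by the arm. The top view shows the handle bar at about (228,243), the slightly open lid at (240,210), the knob at (404,243), the orange collar at (375,232) and the arrow at (419,293). I'll refine the lid plane and the bar and knob axes from depth.

```bash
cat > h.py <<'E'
from station import *
import cv2, numpy as np
def cloud(c):
    im,d=viewer.read_camera(c); i=viewer.camera_info(c)
    v,u=np.mgrid[0:480,0:640]
    p=cv2.undistortPoints(np.stack([u.ravel(),v.ravel()],1).astype(float)[:,None],np.array(i["intrinsics"]),np.array(i["dist_coeffs"]))[:,0]
    z=d.ravel(); P=np.stack([p[:,0]*z,-p[:,1]*z,-z],1)@np.array(i["rotation"]).T+np.array(i["eye"])
    P[z==0]=np.nan
    return im,P.reshape(480,640,3)
def down(yaw):  # tool z down, tool y at angle yaw in the plane
    y=np.array([np.cos(yaw),np.sin(yaw),0]); z=np.array([0,0,-1.]); return np.stack([np.cross(y,z),y,z],1)
def sel(im,P,c,r,z0,z1,dark):
    m=(np.hypot(P[...,0]-c[0],P[...,1]-c[1])<r)&(P[...,2]>z0)&(P[...,2]<z1)
    g=im.max(2).astype(int); return P[m&((g<70) if dark else (g>130))]
def line(Q):
    c=Q[:,:2].mean(0); u,s,v=np.linalg.svd(Q[:,:2]-c); return c,np.degrees(np.arctan2(v[0,1],v[0,0])),s/np.sqrt(len(Q)),np.median(Q[:,2]),len(Q)
E
python3 - <<'E'
from h import *
for c in ("top","scene"):
    im,P=cloud(c)
    Q=sel(im,P,(.512,.253),.06,.075,.12,True); print(c,"bar",line(Q) if len(Q)>5 else len(Q))
    Q=sel(im,P,(.534,-.203),.045,.10,.13,True); print(c,"knob",line(Q) if len(Q)>5 else len(Q))
    Q=sel(im,P,(.62,.232),.075,.058,.11,False)
    if len(Q)>50:
        A=np.c_[Q[:,:2],np.ones(len(Q))]
        for _ in range(3):
            k=np.linalg.lstsq(A,Q[:,2],rcond=None)[0]; r=np.abs(A@k-Q[:,2]); A,Q=A[r<.006],Q[r<.006]
        print(c,"lid slope deg",np.degrees(np.arctan(np.hypot(*k[:2]))),"dir",np.degrees(np.arctan2(-k[1],-k[0])),"z at .63,.232",k@[.63,.232,1],len(Q))
R0=env.sense()["joint_positions"]
for y in (-.23,-.23+np.pi):
    print([ (q is not None) and np.round(q,2).tolist() for q in [solver.inverse_kinematics(p,down(y)) for p in ([.483,.26,.2],[.614,.236,.21])]])
for k in (64,244):
    print([ (q is not None) and np.round(q,2).tolist() for q in [solver.inverse_kinematics([.534,-.203,.094],down(np.radians(a))) for a in (k+90,k+90+134)]])
E
```

```text
top bar (array([0.51942296, 0.25485006]), np.float64(76.92470175856498), array([0.03746801, 0.00898261]), np.float64(0.0940844371013545), 218)
top knob (array([ 0.52948601, -0.19776465]), np.float64(64.16445147553885), array([0.01608735, 0.00420386]), np.float64(0.11954801527766068), 147)
top lid slope deg 8.660614917326104 dir -12.002727777741336 z at .63,.232 0.07670883243796742 1792
scene bar (array([0.51666635, 0.25386726]), np.float64(79.12963011896296), array([0.03705484, 0.00876002]), np.float64(0.09579905958526624), 245)
scene knob (array([ 0.5262925 , -0.19698288]), np.float64(63.1721791431984), array([0.01726159, 0.00425793]), np.float64(0.1167700646049421), 149)
scene lid slope deg 8.408600186161163 dir -10.269626811577718 z at .63,.232 0.0788636843485942 1302
[[-0.93, 0.33, 0.46, 1.89, -0.18, 0.96, -0.62], [-0.78, 0.51, 0.51, 1.61, -0.27, 1.09, -0.43]]
[[-0.45, 0.32, -0.13, 1.86, 0.05, 0.96, 2.31], [-0.33, 0.49, -0.12, 1.58, 0.06, 1.07, 2.44]]
[[-0.57, 0.97, 1.34, 1.94, -1.05, 1.18, -2.4], [-0.46, 0.75, 1.08, 1.94, -0.81, 0.97, -0.24]]
[[-0.41, 0.7, 0.99, 1.94, -0.74, 0.93, 0.5], [-0.1, 0.53, 0.53, 1.92, -0.37, 0.79, 2.51]]
```

The lid is about 8.5° open, with case yaw about -12°. The fully open fingers would hit the lid, so I'll go in offset to the front: inner finger in the bail opening, then a light close while sliding to the centre.

```bash
python3 - <<'E'
from h import *
yaw=np.radians(-12); ux=np.array([np.cos(yaw),np.sin(yaw),0]); bar=np.array([.5145,.2528,.091])
R=down(yaw); p=bar-.029*ux; p[2]=.072
env.reach(p+[0,0,.13],R); s=env.sense(); print(s["t"],s["joint_positions"])
env.movel(p+[0,0,.03],R,rate=.12); env.movel(p,R,rate=.06)
s=env.sense(); print(s["t"],s["ee_pos"],s["wrist_force"])
im,P=cloud("top"); cv2.imwrite("pics/t1.png",cv2.resize(im[150:300,150:350,::-1],(800,600)))
im,P=cloud("scene"); cv2.imwrite("pics/s1.png",cv2.resize(im[200:350,170:370,::-1],(800,600)))
E
```

```text
2.6 [-0.92734095  0.32712463  0.45965189  1.88543644 -0.17457193  0.96820096
 -0.59561998]
4.2333 [0.48619724 0.25871843 0.07180783] [0.54877365 0.0581488  0.99057538]
```

View pics/s1.png

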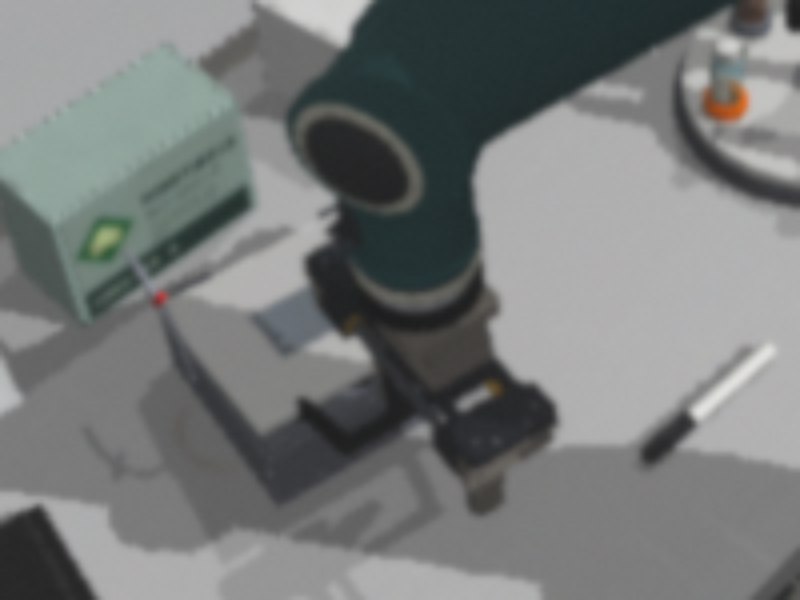

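The picture shows the fingers straddling the bar, visible at about (350,430), with the outer finger at (485,490) in front of it. The force is near zero. Next: a light close, then slide to centre.

```bash
python3 - <<'E'
from h import *
yaw=np.radians(-12); ux=np.array([np.cos(yaw),np.sin(yaw),0])
def st(l):
    s=env.sense(); print(l,round(s["t"],2),np.round(s["ee_pos"],4),"w",round(s["gripper_width"],4),"gf",np.round(s["grasp_force"],1),"F",np.round(s["wrist_force"],1)); return s
effector.grasp(3); s=st("g")
for i in range(8):
    w=s["gripper_width"]
    if w<.0155: break
    step=np.clip((w-.012)/2,0.001,.008)
    env.movel(s["ee_pos"]+ux*step,rate=.05); env.pause(.1); s=st(i)
    if np.linalg.norm(s["wrist_force"])>20: break
E
```

```text
g 4.94 [0.4885 0.2585 0.0723] w 0.0657 gf 3.0 F [ 6.4 -0.4 -3.9]
0 5.4 [0.4984 0.2562 0.0726] w 0.0451 gf 3.0 F [ 6.6 -1.2 -3.1]
1 5.85 [0.5081 0.2541 0.0728] w 0.0252 gf 3.0 F [ 6.1 -0.8 -3.6]
2 6.27 [0.5147 0.2527 0.0727] w 0.0115 gf 3.0 F [ 1.3 -0.5 -0.4]
```

```bash
python3 - <<'E'
from h import *
yaw=np.radians(-12); ux=np.array([np.cos(yaw),np.sin(yaw),0]); up=np.array([0,0,1.])
effector.grasp(30)
p0=env.sense()["ee_pos"]; R=down(yaw); r=.195; t0=np.radians(8.5+1.47)
for d in list(range(14,57,5))+[58]:
    t=np.radians(d+1.47)
    env.movel(p0+r*(-ux*(np.cos(t)-np.cos(t0))+up*(np.sin(t)-np.sin(t0))),R,rate=.07)
    s=env.sense(); print(d,round(s["t"],2),np.round(s["ee_pos"],4),round(s["gripper_width"],4),np.round(s["wrist_force"],1))
    if np.linalg.norm(s["wrist_force"])>45: break
im,P=cloud("top"); print([(n,[(np.round(r["at"],4).tolist(),round(r["score"],2)) for r in tip_of("top",n)[:1]]) for n in ("handle","hinge")])
im2,P2=cloud("scene"); print([(n,[(np.round(r["at"],4).tolist(),round(r["score"],2)) for r in tip_of("scene",n)[:1]]) for n in ("handle","hinge")])
cv2.imwrite("pics/s2.png",cv2.resize(np.hstack([im2[200:350,170:320],im[130:280,160:310]])[:,:,::-1],(800,400),interpolation=cv2.INTER_CUBIC))
E
```

```text
14 6.9 [0.5188 0.2517 0.0913] 0.011 [ 2.2 -1.  -0.3]
19 7.29 [0.5238 0.2507 0.1074] 0.011 [ 1.2 -1.4  0.1]
24 7.68 [0.5303 0.2492 0.1236] 0.0109 [-0.5 -1.4  1.2]
29 8.07 [0.5379 0.2476 0.1387] 0.011 [-3.7 -2.5  3.7]
34 8.47 [0.5469 0.2456 0.1533] 0.0112 [-6.  -2.   4.2]
39 8.86 [0.5568 0.2435 0.1669] 0.0109 [-8.  -2.4  5.4]
44 9.25 [0.5678 0.2411 0.1795] 0.011 [-7.5 -2.4  6.9]
49 9.64 [0.5798 0.2384 0.1912] 0.0107 [-9.8 -3.1  8.5]
54 10.03 [0.5931 0.2355 0.202 ] 0.0111 [-12.8  -3.6  11.4]
58 10.38 [0.605  0.233  0.2098] 0.0108 [-10.   -3.4  12.4]
[('handle', [([0.6013, 0.2326, 0.2243], 0.75)]), ('hinge', [([0.7022, 0.2148, 0.0568], 0.87)])]
[('handle', [([0.6083, 0.2339, 0.2242], 0.68)]), ('hinge', [([0.7065, 0.2114, 0.0552], 0.56)])]
```

View pics/s2.png

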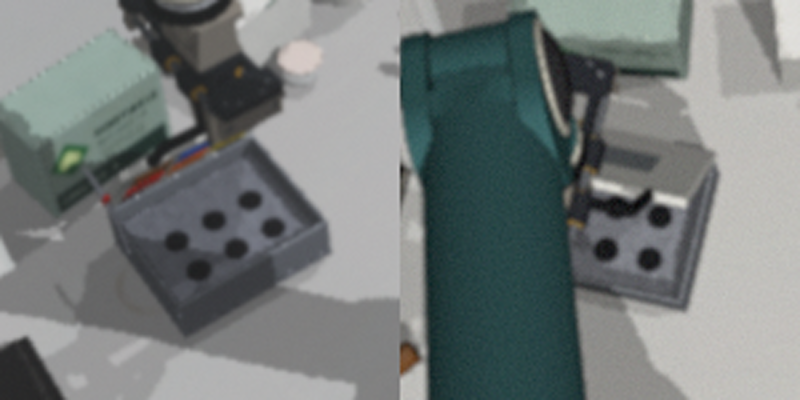

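The lid follows well: patches on the underside, and the red mark at (107,198) in the left panel near the lid edge. I'll go to a nominal 60°, then check the angle with a depth plane fit before letting go.

```bash
cat >> h.py <<'E'
yaw=np.radians(-12); ux=np.array([np.cos(yaw),np.sin(yaw),0]); uy=np.array([-np.sin(yaw),np.cos(yaw),0]); up=np.array([0,0,1.]); H=np.array([.7033,.2127,.056])
def lidangle(c,guess=59):
    im,P=cloud(c); D=P-H; x=D@ux; y=D@uy; z=D[...,2]
    t=np.radians(guess); rad=-x*np.cos(t)+z*np.sin(t); off=x*np.sin(t)+z*np.cos(t)
    m=(np.abs(y)<.085)&(rad>.03)&(rad<.14)&(np.abs(off)<.02)
    if m.sum()<30: print(c,"few",m.sum()); return
    a,b,o=rad[m],off[m],y[m]
    for _ in range(4):
        A=np.c_[a,o,np.ones(len(a))]; k=np.linalg.lstsq(A,b,rcond=None)[0]; r=np.abs(A@k-b); g=r<max(.003,np.median(r)*2); a,b,o=a[g],b[g],o[g]
    print(c,"lid deg",round(guess+np.degrees(np.arctan(k[0])),2),"yslope",round(k[1],3),"off",round(k[2],4),len(a))
E
python3 - <<'E'
from h import *
lidangle("top");lidangle("scene")
p=env.sense()["ee_pos"]; t=np.radians(61)
env.movel(p+.195*np.radians(2)*(ux*np.sin(t)+up*np.cos(t)),down(yaw),rate=.05)
s=env.sense(); print(round(s["t"],2),s["ee_pos"],s["gripper_width"],s["wrist_force"])
lidangle("top");lidangle("scene")
E
```

```text
top lid deg 57.76 yslope 0.012 off 0.0086 536
scene lid deg 57.84 yslope 0.006 off -0.0007 193
11.09 [0.61172121 0.23148979 0.21404375] 0.011149182939936629 [-1.45409674 -1.36555726  2.13186847]
top lid deg 60.14 yslope 0.011 off 0.0085 477
scene lid deg 60.15 yslope 0.001 off -0.0005 321
```

Both views give 60.1°. I'll let go, lift off, recheck, and look at the whole scene.

```bash
python3 - <<'E'
from h import *
effector.release(); env.pause(.2); p=env.sense()["ee_pos"]; lidangle("top")
env.movel(p+[0,0,.09],down(yaw),rate=.12)
k=np.array([.533,-.203,.23])
# grasp knob so the turn of ~+134 deg fits joint 7: compare both half turns
a0=np.radians(63.7); 
for h in (0,np.pi):
    q=solver.inverse_kinematics(k,down(a0+np.pi/2+h)); print(h,None if q is None else np.round(q,2))
env.reach([.50,.02,.33],down(a0+np.pi/2+np.pi)); 
s=env.sense(); print(round(s["t"],2),np.round(s["joint_positions"],2),s["wrist_force"])
lidangle("top");lidangle("scene")
for c in ("top","scene"):
    for n in ("knob","carousel","front","blue_vial"):
        print(c,n,[(np.round(r["at"],4).tolist(),round(r["score"],2)) for r in tip_of(c,n)[:1]])
im,P=cloud("top"); cv2.imwrite("pics/t3.png",cv2.resize(np.hstack([im[130:310,180:300],im[190:310,350:470].repeat(1,0) if 0 else im[160:340,340:460]])[:,:,::-1],(800,600),interpolation=cv2.INTER_CUBIC))
E
```

```text
top lid deg 60.15 yslope 0.011 off 0.0084 501
0 [-0.62  0.66  1.36  1.84 -0.69  1.23 -2.65]
3.141592653589793 [-0.3   0.38  0.78  1.83 -0.3   1.06  0.13]
14.53 [-0.69  0.1   0.63  1.85 -0.06  1.21 -0.49] [ 0.13867668 -0.20527309  0.08884518]
top lid deg 60.16 yslope 0.006 off 0.0083 894
scene lid deg 60.36 yslope -0.001 off -0.0007 396
top knob [([0.5312, -0.2014, 0.1052], 0.96)]
top carousel [([0.5391, -0.1973, 0.0016], 0.87)]
top front [([0.4574, -0.2272, 0.0585], 0.97)]
top blue_vial [([0.5686, -0.1334, 0.0626], 0.59)]
scene knob [([0.5323, -0.2013, 0.1041], 0.68)]
scene carousel [([0.5326, -0.2029, -0.0011], 0.73)]
scene front [([0.458, -0.2266, 0.059], 0.74)]
scene blue_vial [([0.5656, -0.1341, 0.06], 0.79)]
```

View pics/t3.png

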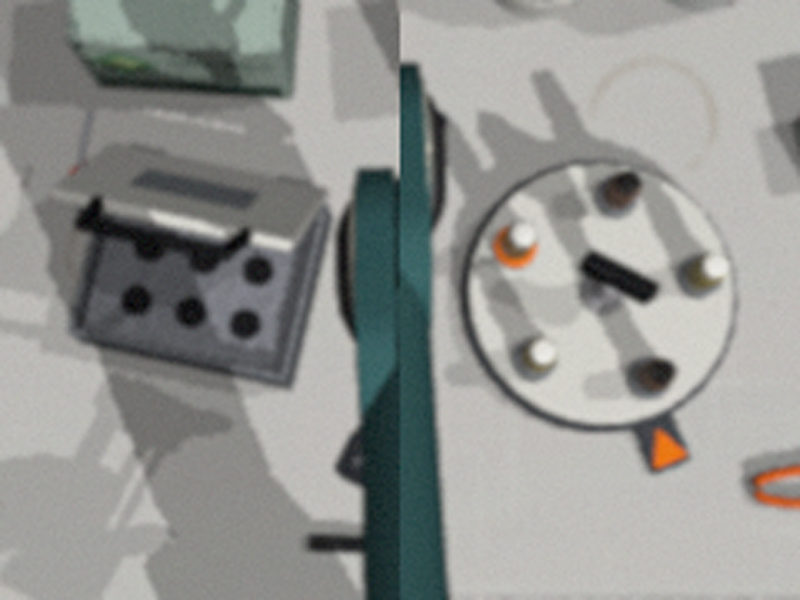

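The lid stays at 60° on its own (left panel, handle at (165,225)). The arrow is at (665,450) and the orange collar at (515,245). I'll measure the arrow direction from the orange pixels, then grip the knob.

```bash
cat >> h.py <<'E'
def orange(c,C):
    im,P=cloud(c); hsv=cv2.cvtColor(im,cv2.COLOR_RGB2HSV); m=(hsv[...,0]<16)&(hsv[...,1]>150)&(hsv[...,2]>110)
    r=np.hypot(P[...,0]-C[0],P[...,1]-C[1])
    for n,a,b in (("arrow",.112,.16),("collar",.05,.105)):
        Q=P[m&(r>a)&(r<b)&(P[...,2]>-.01)]
        if len(Q)>4:
            q=Q.mean(0); print(c,n,np.round(q,4),len(Q),"ang",round(np.degrees(np.arctan2(q[1]-C[1],q[0]-C[0]))%360,2))
    # disc centre: white points at disc height
    M=(r<.13)&(P[...,2]>.012)&(P[...,2]<.05); Q=P[M]
    if len(Q)>100: (x,y),rad=cv2.minEnclosingCircle(Q[:,:2].astype(np.float32)); print(c,"disc",round(x,4),round(y,4),round(rad,4))
E
python3 - <<'E'
from h import *
C=np.array([.533,-.202])
orange("top",C); orange("scene",C)
a=np.radians(63.5)+np.pi*1.5; R=down(a); k=np.r_[C,.095]
env.reach(k+[0,0,.10],R); s=env.sense(); print(round(s["t"],2),np.round(s["joint_positions"],2))
env.movel(k+[0,0,.035],R,rate=.12); env.movel(k,R,rate=.05)
s=env.sense(); print(s["ee_pos"],s["wrist_force"])
effector.grasp(3); env.pause(.2); s=env.sense(); print(s["t"],s["ee_pos"],s["wrist_force"],s["moment"],s["gripper_width"])
E
```

```text
top arrow [ 0.4058 -0.2512  0.0106] 74 ang 201.16
top collar [ 0.559  -0.1272  0.0443] 40 ang 70.83
top disc 0.5216 -0.2025 0.1191
scene arrow [ 0.4061 -0.2536  0.0105] 40 ang 202.14
scene collar [ 0.5578 -0.1255  0.0378] 37 ang 72.05
scene disc 0.5213 -0.1992 0.1183
16.21 [-0.29  0.42  0.77  1.86 -0.35  1.    0.16]
[ 0.53310043 -0.20221187  0.09508693] [-0.24910671  0.45559101 -0.0572449 ]
19.1 [ 0.53175088 -0.2013814   0.09475642] [-5.01638345  3.61635567  4.865295  ] [ 0.40278021  1.22919226 -0.06613889] 0.016157643952395388
```

```bash
python3 - <<'E'
from h import *
from scipy.optimize import least_squares
i=viewer.camera_info("top"); K=np.array(i["intrinsics"]); D=np.array(i["dist_coeffs"]); E=np.array(i["eye"]); Rc=np.array(i["rotation"])
im=cv2.imread("pics/top0.png")[:,:,::-1]; d=np.load("pics/top0.npy")
def onplane(uv,z):
    p=cv2.undistortPoints(np.array(uv,float).reshape(-1,1,2),K,D)[:,0]; r=np.c_[p[:,0],-p[:,1],-np.ones(len(p))]@Rc.T
    return E+r*((z-E[2])/r[:,2])[:,None]
v,u=np.mgrid[0:480,0:640]; uv=np.stack([u,v],-1).reshape(-1,2)
g=im.max(2).astype(np.uint8)
P=onplane(uv,0.0).reshape(480,640,3)
# radial profile heights
zz=None
p=cv2.undistortPoints(uv.astype(float)[:,None],K,D)[:,0]; zd=d.ravel(); W=(np.c_[p[:,0]*zd,-p[:,1]*zd,-zd]@Rc.T+E).reshape(480,640,3)
r=np.hypot(W[...,0]-.532,W[...,1]+.2015)
for a,b in ((.085,.1),(.104,.11),(.11,.113)): print("z",a,np.median(W[...,2][(r>a)&(r<b)]))
# white disc outer edge: strongest bright->dark step along each ray, on the disc plane
zdisc=np.median(W[...,2][(r>.09)&(r<.1)])
def proj(X):
    c=(X-E)@Rc; q=cv2.projectPoints(np.c_[c[:,0],-c[:,1],-c[:,2]],np.zeros(3),np.zeros(3),K,D)[0]; return q[:,0]
g32=cv2.cvtColor(im,cv2.COLOR_RGB2GRAY).astype(np.float32); C=np.array([.532,-.2015])
for it in range(3):
    pts=[]
    for t in np.radians(np.arange(0,360,3)):
        rr=np.arange(.095,.115,.0005); X=np.c_[C[0]+rr*np.cos(t),C[1]+rr*np.sin(t),np.full(len(rr),zdisc)]
        q=proj(X).astype(np.float32); s=cv2.remap(g32,q[:,:1],q[:,1:],cv2.INTER_LINEAR)[:,0]; gr=np.gradient(cv2.GaussianBlur(s[:,None],(1,5),0)[:,0]); k=gr.argmin()
        if gr[k]<-3 and 2<k<len(rr)-3: pts.append(X[k,:2])
    pts=np.array(pts); f=least_squares(lambda q:np.hypot(*(pts-q[:2]).T)-q[2],[*C,.106],loss="soft_l1",f_scale=.001); C=f.x[:2]
print("disc centre",f.x,len(pts),zdisc)
hsv=cv2.cvtColor(im,cv2.COLOR_RGB2HSV); m=(hsv[...,0]<18)&(hsv[...,1]>110)&(np.hypot(P[...,0]-.406,P[...,1]+.252)<.035)
za=np.median(W[...,2][m]); w=hsv[...,1][m].astype(float)
A=onplane(np.stack([u[m],v[m]],1),za); a=(A*w[:,None]).sum(0)/w.sum(); print("arrow",a,m.sum(),"ang",np.degrees(np.arctan2(*(a[:2]-C)[::-1]))%360)
# knob and white-cap bearings from same camera
m=(g<60)&(r<.045)&(W[...,2]>.112); Kp=onplane(np.stack([u[m],v[m]],1),.122); print("knob",line(Kp)[:3])
# tongue: dark pixels beyond the disc
m=(g<95)&(np.hypot(P[...,0]-C[0],P[...,1]-C[1])>.118)&(np.hypot(P[...,0]-.41,P[...,1]+.25)<.04); T=onplane(np.stack([u[m],v[m]],1),.01); print("tongue dark",T.mean(0)[:2],len(T),"ang",np.degrees(np.arctan2(*(T.mean(0)[:2]-C)[::-1]))%360)
E
```

```text
z 0.085 0.025879558498358768
z 0.104 0.012433314613217172
z 0.11 0.007468548631338612
disc centre [ 0.53044717 -0.19950775  0.10499718] 108 0.025506627361935097
arrow [ 0.40548934 -0.25114359  0.01080469] 86 ang 202.45169173942477
knob (array([ 0.52950683, -0.19818588]), np.float64(62.98426273341632), array([0.01563158, 0.00419614]))
tongue dark [ 0.41279687 -0.24357179] 45 ang 200.53263650989427
```

In one consistent camera frame the axis is at (0.530,-0.1995), the arrow bearing is about 202° and the knob's about 63°. I'll turn by rotating only joint 7 and watch the forces.

```bash
python3 - <<'E'
from h import *
def st(l):
    s=env.sense(); y=np.degrees(np.arctan2(s["tcp_rot"][1,1],s["tcp_rot"][0,1]))%360
    print(l,round(s["t"],2),"p",np.round(s["ee_pos"],4),"toolyaw",round(y,2),"bar-x",round((y-270)%360,2),"F",np.round(s["wrist_force"],1),"M",np.round(s["moment"],2),"w",round(s["gripper_width"],4)); return s,y
effector.grasp(20); s,y=st("grip")
q=np.array(s["joint_positions"])
q0=q.copy(); env.goto_joints(q); s,y=st("hold")  # take up the shift sideways
for d in (35,70,105,136):
    q=np.array(env.sense()["joint_positions"]); q[6]=q0[6]+np.radians(d)
    env.goto_joints(q); s,y=st(d)
    if np.linalg.norm(s["wrist_force"])>30: break
E
```

```text
grip 19.32 p [ 0.5317 -0.2014  0.0948] toolyaw 333.5 bar-x 63.5 F [-4.8  2.7  3.6] M [0.41 1.15 0.02] w 0.016
hold 19.57 p [ 0.5318 -0.2014  0.0948] toolyaw 333.5 bar-x 63.5 F [-2.8  1.8  2. ] M [0.18 0.45 0.04] w 0.0157
35 20.2 p [ 0.5325 -0.2015  0.0948] toolyaw 8.4 bar-x 98.4 F [ 1.3  0.8 -1.2] M [-0.06 -0.24  0.08] w 0.0153
70 20.83 p [ 0.5331 -0.2012  0.0948] toolyaw 43.38 bar-x 133.38 F [ 2.8  2.2 -2.4] M [ 0.16 -0.5   0.02] w 0.0161
105 21.47 p [ 0.5335 -0.2006  0.0948] toolyaw 78.4 bar-x 168.4 F [ 2.4  3.4 -2.3] M [ 0.54 -0.53 -0.01] w 0.0158
136 22.05 p [ 0.5334 -0.1999  0.0948] toolyaw 109.4 bar-x 199.4 F [1.4 5.  0.8] M [ 0.82 -0.28  0.03] w 0.0156
```

The turn went smoothly. Now a close check of vial against arrow.

```bash
python3 - <<'E'
from h import *
C=[.5315,-.2]
L=[]
for c in ("top","scene"):
    im,P=cloud(c); orange(c,C)
    for n in ("blue_vial","front","carousel"):
        print(c,n,[(np.round(r["at"],4).tolist(),round(r["score"],2)) for r in tip_of(c,n)[:1]])
    pj=(190,350) if c=="top" else (170,320)
    cv2.imwrite(f"pics/{c}5.png",im[:,:,::-1]); L.append(im[pj[0]:pj[0]+120,pj[1]:pj[1]+100])
cv2.imwrite("pics/c5.png",cv2.resize(np.hstack(L)[:,:,::-1],(800,480),interpolation=cv2.INTER_CUBIC))
E
```

```text
top arrow [ 0.406  -0.2513  0.0108] 75 ang 202.24
top disc 0.5229 -0.2051 0.1193
top blue_vial [([0.4574, -0.2261, 0.0593], 0.68)]
top front [([0.4599, -0.2295, 0.0574], 0.67)]
top carousel []
scene arrow [ 0.4057 -0.2529  0.0114] 40 ang 202.81
scene collar [ 0.45   -0.2176  0.0382] 34 ang 192.16
scene disc 0.5205 -0.1983 0.1184
scene blue_vial []
scene front [([0.461, -0.2292, 0.0602], 0.62)]
scene carousel [([0.5337, -0.2008, -0.004], 0.81)]
```

View pics/c5.png

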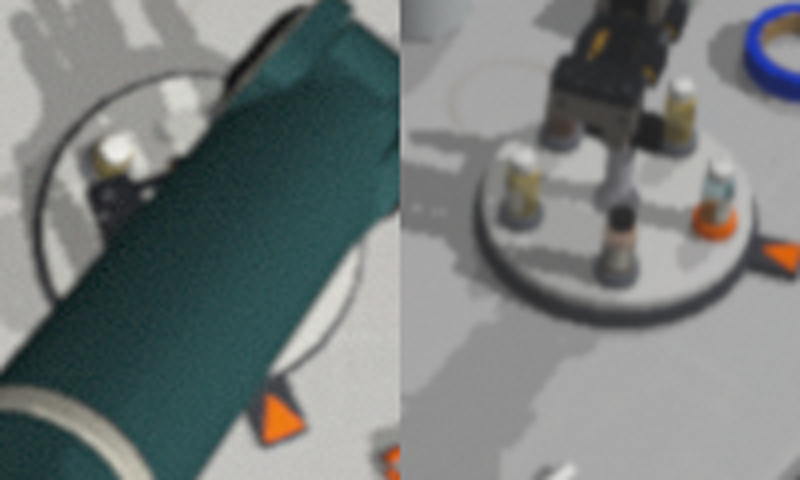

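The vial in the orange collar (715,215) stands next to the arrow (780,255). I'll cross-check the arrow bearing with the disc fit in the scene camera.

```bash
python3 - <<'E'
from h import *
from scipy.optimize import least_squares
for cam,f_ in (("scene","pics/scene5.png"),("top","pics/top0.png")):
    i=viewer.camera_info(cam); K=np.array(i["intrinsics"]); D=np.array(i["dist_coeffs"]); E=np.array(i["eye"]); Rc=np.array(i["rotation"])
    im=cv2.imread(f_)[:,:,::-1]; v,u=np.mgrid[0:480,0:640]
    def onplane(uv,z):
        p=cv2.undistortPoints(np.array(uv,float).reshape(-1,1,2),K,D)[:,0]; r=np.c_[p[:,0],-p[:,1],-np.ones(len(p))]@Rc.T
        return E+r*((z-E[2])/r[:,2])[:,None]
    def proj(X):
        c=(X-E)@Rc; return cv2.projectPoints(np.c_[c[:,0],-c[:,1],-c[:,2]],np.zeros(3),np.zeros(3),K,D)[0][:,0]
    g32=cv2.cvtColor(im,cv2.COLOR_RGB2GRAY).astype(np.float32); C=np.array([.5315,-.2])
    for it in range(4):
        pts=[]
        for t in np.radians(np.arange(0,360,2)):
            rr=np.arange(.095,.116,.0005); X=np.c_[C[0]+rr*np.cos(t),C[1]+rr*np.sin(t),np.full(len(rr),.0255)]
            q=proj(X).astype(np.float32); s=cv2.remap(g32,q[:,:1].copy(),q[:,1:].copy(),cv2.INTER_LINEAR)[:,0]; gr=np.gradient(cv2.GaussianBlur(s[:,None],(1,5),0)[:,0]); k=gr.argmin()
            if gr[k]<-3 and 2<k<len(rr)-3: pts.append(X[k,:2])
        pts=np.array(pts); f=least_squares(lambda q:np.hypot(*(pts-q).T)-.106,C,loss="soft_l1",f_scale=.001); C=f.x
    hsv=cv2.cvtColor(im,cv2.COLOR_RGB2HSV); P=onplane(np.stack([u,v],-1).reshape(-1,2),.0108).reshape(480,640,3)
    m=(hsv[...,0]<18)&(hsv[...,1]>110)&(np.hypot(P[...,0]-.406,P[...,1]+.252)<.035); Q=P[m][:,:2]
    a=Q.mean(0); print(cam,C,len(pts),"arrow",a,m.sum(),"ang",np.degrees(np.arctan2(*(a-C)[::-1]))%360)
    # arrow's own symmetry axis from its triangle, direction of apex->base
    tri=cv2.minEnclosingTriangle((Q*1000).astype(np.float32)[:,None])[1][:,0]/1000; print(np.round(tri,4).tolist(),[round(float(np.degrees(np.arctan2(*(t-C)[::-1]))%360),1) for t in tri])
E
```

```text
scene [ 0.52862308 -0.20056872] 100 arrow [ 0.40557128 -0.2528708 ] 49 ang 203.0274889937645
[[0.38830000162124634, -0.24009999632835388], [0.42910000681877136, -0.24529999494552612], [0.4000000059604645, -0.27059999108314514]] [195.7, 204.2, 208.6]
top [ 0.53081743 -0.19976637] 159 arrow [ 0.40550925 -0.25108417] 86 ang 202.27070207638286
[[0.4277999997138977, -0.24379999935626984], [0.4009999930858612, -0.26969999074935913], [0.38760000467300415, -0.23819999396800995]] [203.2, 208.3, 195.0]
```

The cameras and the triangle's own axis give 202.3–203°, and the networks' front points give 201°. I'll use 202°: trim by +2.6°, settle, and recheck.

```bash
python3 - <<'E'
from h import *
q=np.array(env.sense()["joint_positions"]); q[6]+=np.radians(2.7); env.goto_joints(q); env.pause(.5)
s=env.sense(); y=np.degrees(np.arctan2(s["tcp_rot"][1,1],s["tcp_rot"][0,1]))%360
print(s["t"],"bar-x",y+90,s["wrist_force"],s["moment"],s["gripper_width"],s["grasp_force"],np.abs(s["joint_velocities"]).max(),np.round(s["joint_positions"],2))
lidangle("top");lidangle("scene")
im,P=cloud("scene"); print(tip_of("scene","blue_vial")[:1])
im,P=cloud("top"); print(tip_of("top","blue_vial")[:1]); cv2.imwrite("pics/fin.png",im[:,:,::-1])
E
```

```text
23.3 bar-x 202.10085214621085 [ 1.68385684  4.26971522 -0.29485854] [ 0.67207385 -0.37941712 -0.06604972] 0.015731969526688476 20.00298947095871 0.0009675184182108123 [-0.21  0.56  0.67  1.93 -0.48  0.82  2.68]
top lid deg 60.03 yslope 0.007 off 0.0085 899
scene lid deg 60.39 yslope -0.001 off -0.0007 394
[{'at': [0.4603, -0.2318, 0.0579], 'score': 0.9}]
[{'at': [0.4595, -0.2316, 0.0602], 'score': 0.62}]
```

View pics/fin.png

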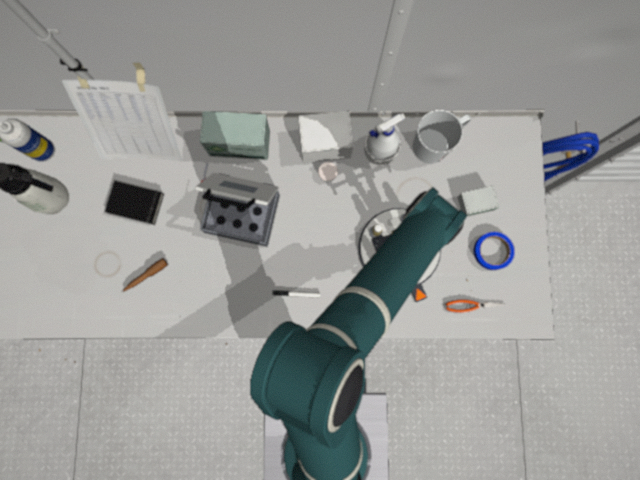

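The final view shows the lid standing open at (237,195), the gripper on the carousel, and the bystanders where they were. The vial and arrow bearings agree within measuring error, so I'm handing in.

```bash
python3 -c "
from station import *
print(workorder.finish_job())"
```

```text
the job is handed in; nothing more can be done
None
```

The job is handed in at about 23 s: the lid stands by itself at about 60°, and the blue vial is at the arrow to within about 1–2° (the limit of my bearing measurements), with the gripper still holding the knob and the turntable still.

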